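# Rock the sealed sample tubes in the V-block rocker

## Task

Lay every sample tube from the tray into its own V-block on the level rocker, cap towards the fixed end stop (the sliding gate has to be drawn back for this), let go so that they rest centred, and close the gate fully over their plain ends. Then raise the deck by its handle to 30 degrees (a few degrees either way, never beyond 40), keep it there for two seconds, bring it back level, and draw the gate fully open again. Finally lay all the tubes back in the tray, lying flat, with the rocker left level and open; never tip the deck with the gate open, and leave the dish, dust cap, bottle and small box around it where they stand.

Things in the scene. Friction and masses are not known exactly. Their poses are not given: they have to be found in the camera images.
- tube_0_mid (a point): sealed grey tube, cylinder 24 mm across and 84 mm long with a black six-sided cap 22 mm long, 24 mm across flats (keeps it from rolling); about 50 g. The point is on the axis at the middle of the 84 mm cylinder; its x axis runs towards the cap: plain end at -42 mm, cap from +42 to +64 mm. Starts lying in the tray, cap roughly away from the robot. May be absent
- tube_1_mid (a point): sealed grey tube, cylinder 24 mm across and 84 mm long with a black six-sided cap 22 mm long, 24 mm across flats (keeps it from rolling); about 50 g. The point is on the axis at the middle of the 84 mm cylinder; its x axis runs towards the cap: plain end at -42 mm, cap from +42 to +64 mm. Starts lying in the tray, cap roughly away from the robot. May be absent
- tube_2_mid (a point): sealed grey tube, cylinder 24 mm across and 84 mm long with a black six-sided cap 22 mm long, 24 mm across flats (keeps it from rolling); about 50 g. The point is on the axis at the middle of the 84 mm cylinder; its x axis runs towards the cap: plain end at -42 mm, cap from +42 to +64 mm. Starts lying in the tray, cap roughly away from the robot. May be absent
- tube_0: the same tube; origin on its underside as first laid, 12 mm from the axis, below the middle of the 84 mm cylinder; x towards the cap
- tube_1: the same tube; origin on its underside as first laid, 12 mm from the axis, below the middle of the 84 mm cylinder; x towards the cap
- tube_2: the same tube; origin on its underside as first laid, 12 mm from the axis, below the middle of the 84 mm cylinder; x towards the cap
- vee_0 (a point): a V seat on the deck: the point where the middle of a seated tube's cylinder lies, 25 mm above the deck plate. x runs along the V from gate to end stop, y across the deck, z square to it. Two 90 degree V-blocks cover x = -37 to -19 and 19 to 37 mm; the gap between is for the fingers. Neighbouring Vs are 60 mm apart. A tube may lie up to 4 mm either way along x
- vee_1 (a point): a V seat on the deck: the point where the middle of a seated tube's cylinder lies, 25 mm above the deck plate. x runs along the V from gate to end stop, y across the deck, z square to it. Two 90 degree V-blocks cover x = -37 to -19 and 19 to 37 mm; the gap between is for the fingers. Neighbouring Vs are 60 mm apart. A tube may lie up to 4 mm either way along x
- vee_2 (a point): a V seat on the deck: the point where the middle of a seated tube's cylinder lies, 25 mm above the deck plate. x runs along the V from gate to end stop, y across the deck, z square to it. Two 90 degree V-blocks cover x = -37 to -19 and 19 to 37 mm; the gap between is for the fingers. Neighbouring Vs are 60 mm apart. A tube may lie up to 4 mm either way along x
- tray_in (a point): loose low white tray, 170 x 220 mm outside, walls 4 mm thick and 12 mm high; the point is the centre of its inner floor, 4 mm above the desk; x along the 170 mm side, y along the 220 mm side. A tube lying in it has its axis 12 mm above this point
- deck (a joint): tilt of the rocker's deck in rad: 0 level (it rests on a stop there), growing as the handle end is raised and the end-stop end goes down, up to 0.80; stiff (about 4 N at the handle) and stays where it is left
- rocker_pivot (a point): middle of the deck's hinge axis, 55 mm above the desk, on the grey fixed housing; its y axis is the hinge axis, x points from the handle side to the end-stop side (away from the robot, within 0.25 rad or so)
- deck_handle (a point): centre of the black handle of the deck, a short horizontal roller 24 mm long (along y) and 18 mm thick, at x = -112 mm, z = +2 mm from the pivot in the deck's frame, on a stem at the deck's near end; pinched from above by its two end faces (closing along y) it can turn between the fingers as the deck tilts
- gate (a joint): position of the sliding gate along the deck in m: 0 fully open (drawn back towards the handle), 0.030 fully closed (its wall 5 mm from the plain ends of centred tubes and its lip 2.5 mm above them); about 2 N to slide, stays where it is left; starts anywhere between
- gate_knob (a point): centre of the black block on top of the gate by which it is slid, 14 mm (along the slide) x 22 mm (across) x 32 mm high; moves along the deck's x; with the deck level and the gate open it lies 81 mm to the handle side of the pivot and 70 mm above it. Below it the gate's lip begins 22 mm under the point
- dish: bystander: lidded round clear dish 62 mm across, 14 mm high, origin under its centre
- dustcap: bystander: round black dust cap 36 mm across, 12 mm high, origin under its centre
- bottle: bystander: small brown bottle 27 mm across, 62 mm high, origin under its centre
- slips: bystander: small box with a blue lid, 30 x 30 x 16 mm, origin under its centre

How it is judged:
By the outcome, as a careful person would: the job done as asked, in the order asked, and still so for the second after the job is handed in, with the robot touching nothing.
Of tube_0, tube_1, tube_2 only 2 to 3 are there at a start; the rules pass over those that are not, and their reading is None.
At some moment in a run one of tray may be knocked a few centimetres aside while the robot is not near it.
Once in a run the grip may slacken for a moment while it holds something.
It also fails if it takes over 210 s, if anything falls off the work surface, if the arm or the gripper's body presses on something with over 40 N, if the wrist force passes 120 N, or if a joint passes its speed limit or range.

## Robot

A 7-joint arm with a two-finger parallel gripper is mounted at the origin on a cart in front of the work surface, level with it; the furniture and walls round the work are solid. World frame = base frame: x ahead of the robot, y to its left, z up, the work surface at z = 0. Lengths are in m, angles in rad, forces in N, time in s.
With the tool pointing down it reaches from about 0.4 to 0.875 m from the base axis. Payload 4.4 kg.
Tool frame: the origin (TCP) lies on the front face of the gripper's body, between the roots of the fingers; the fingertips stand 73 mm ahead of it and the grasp point (between the pads) lies 54 mm ahead of it (manip.pinch_z is the x of the grasp point in the tool frame, in m); x points along the fingers, y is the direction in which the jaws open and shut, and the axes are right-handed (so a half turn about x gives the same grasp; the last joint's range is limited). The gripper opens to 85 mm and grips with 20 to 120 N. Pads are 22 mm wide; open, the fingers measure 114 mm over their backs; the gripper's body (76 mm by 85 mm) begins 54 mm behind the grasp point. The pads swing forward as they close: fully open they stand 13 mm farther back than shut.
Start: joints at [-1.278, 0.628, 0.038, 1.517, -0.027, 0.996, -0.02], TCP at [0.228, 0.609, 0.304] pointing down, gripper open.
Joint ranges: [-3.06, 3.06], [-0.37, 2.12], [-1.25, 1.32], [0.18, 2.47], [-1.1, 4.24], [0.23, 1.98], [-2.94, 2.94]. Speed limits (rad/s): [2.57, 2.57, 3.14, 3.14, 3.14, 3.14, 3.14].

## Interface

Orientations are given as a rotation vector (axis times angle).
In Python, from workcell import manip gives the robot as it stands. The module is installed in compiled form; this text tells all that it offers.
- The arm moves only by the tool carry_out, never from a script. Its argument "targets" is a list of rows, each a list of 7 numbers: the shift along the tool's x, y, z in m, then the turn, a rotation vector about the tool's x, y, z in degrees, then the closure, from 0 (fully open) to 1 (shut). A call has 1 to 5 rows; each row is the pose to reach, as a shift and turn from the pose measured when the call began, along the tool's axes at that moment; what a row does not reach only later rows make up. A row lasts 1/8 s, in which the tool goes at most 62.5 mm and 10.7 degrees, less where a joint would pass 70% of its speed; a pose out of reach is approached as far as the arm can. A call with a gripper value outside its range is refused whole. The fingers move at their own pace and stop on an object; the grip force is fixed at half the most. Time passes only in rows, so rows that repeat a pose let the fingers close. It gives the time, the measured TCP pose, the force and the opening at its end, in the units of the state.
- manip.get_obs(): the state, without advancing time (a new reading comes with each control period).
- manip.camera(name): name is "scene" or "top"; returns the picture (420x560x3 uint8, red, green, blue); there is no depth.
- manip.camera_info(name): a dict with "vertical_fov" (degrees; the focal length in pixels is half the picture's height over the tangent of half this angle, whatever the lens; pixels are square), "cx", "cy" (the principal point, pixels), "extrinsics" (4x4, takes a point from camera to world coordinates). Camera axes: x right, y down, z forward; pixel columns grow to the right and rows downward; lengths in m; the calibration is good to about 2 mm. A picture is of the moment at which its call begins. camera_info takes no time and is no camera call.
- manip.finish_job(): hands the job in, once; it reports no verdict.
Trained networks look in the newest picture that a camera, given by its name, has taken for a name from the list of things; names that differ only in an ending like _2 or _b are one class to them, and where a whole thing is asked for, a point or a joint stands for the part that bears it (a point fixed in the world has none). Each returns a list of dicts, best first, with "score" (0 to 1); they miss things now and then, are a little off and sometimes report something else, mostly with a low value. They report only what shows in the picture. A call takes as long as a camera call.
- manip.search_frame(camera, label): "extent" ([left, top, right, bottom] in pixels, round what is visible of it).
The state is a dict: "time": time; "q": joint angles; "joint_velocities": joint speeds; "tau": joint torques, N m; "position": TCP position; "orientation": TCP orientation; "force": force on the tool from outside, world axes, zero at the start; "moment": the same for the moment, N m; "grip_width": opening from 0.0 (shut) to 1.0 (fully open).
Only numpy, scipy, OpenCV 4.12 (cv2) and the standard library are available. Lean on these libraries where they do the work, as an engineer would, in place of code of your own. Each camera call takes 0.05 s, during which the arm holds its last target. There are 200 camera calls.

## Working session

There is one attempt and no reset: what is moved stays moved. The work goes in short steps, Python scripts to look and compute and a tool call to move; the robot and the scene stay as the last step left them, time stands still between calls to the robot, and variables do not carry over. Pictures are saved under pics/ and viewed, about 12 in all and at most 16, crops included, and the job is handed in when it is done.

Besides the shell and the picture viewer there is one more tool, called after "Call:" as a command line: name --pt "numbers of a row" for each row, then --argument value for the rest. carry_out: Moves the arm, as the interface text tells. Its arguments: {"type":"object","properties":{"targets":{"type":"array","items":{"type":"array","items":{"type":"number"}}}},"required":["targets"]}

```bash
mkdir -p pics
python3 - <<'E'
from workcell import manip
import cv2,numpy as np
np.set_printoptions(precision=4,suppress=True)
for n in ("scene","top"):
    im=manip.camera(n); cv2.imwrite(f"pics/{n}0.png",im[:,:,::-1])
    i=manip.camera_info(n); print(n,i["vertical_fov"],i["cx"],i["cy"]); print(i["extrinsics"])
    for l in ["tube_0","vee_0","tray_in","deck","deck_handle","gate_knob","gate"]:
        print(l,[(np.round(d["extent"]),round(d["score"],2)) for d in manip.search_frame(n,l)[:4]])
print(manip.get_obs(),manip.pinch_z)
E
```

```text
scene 45.49147862718737 269.7045826038135 210.50726678052638
[[ 0.6588 -0.4403  0.61   -0.1871]
 [-0.7523 -0.3828  0.5362 -0.8574]
 [-0.0026 -0.8121 -0.5835  0.819 ]
 [ 0.      0.      0.      1.    ]]
tube_0 [(array([192., 200., 231., 221.]), 0.83), (array([180., 192., 218., 214.]), 0.56)]
vee_0 [(array([258., 203., 350., 272.]), 0.8)]
tray_in [(array([159., 187., 259., 246.]), 0.57)]
deck [(array([256., 200., 349., 273.]), 0.68)]
deck_handle [(array([252., 202., 349., 273.]), 0.73)]
gate_knob [(array([258., 222., 301., 267.]), 0.88), (array([254., 202., 351., 273.]), 0.21)]
gate [(array([255., 220., 298., 267.]), 0.64)]
top 54.112258144960926 281.9410998696141 210.0290916604477
[[ 0.0206 -0.9816  0.1897  0.3604]
 [-0.9992 -0.0268 -0.0299 -0.19  ]
 [ 0.0344 -0.1889 -0.9814  1.0059]
 [ 0.      0.      0.      1.    ]]
tube_0 [(array([184., 189., 201., 234.]), 0.72), (array([155., 188., 180., 230.]), 0.67), (array([276., 217., 345., 241.]), 0.23)]
vee_0 [(array([272., 157., 359., 254.]), 0.8)]
tray_in [(array([138., 175., 237., 255.]), 0.69)]
deck [(array([272., 158., 354., 249.]), 0.81), (array([273., 218., 341., 243.]), 0.67)]
deck_handle [(array([271., 160., 354., 250.]), 0.7)]
gate_knob [(array([277., 216., 343., 241.]), 0.85), (array([155., 189., 176., 233.]), 0.24)]
gate [(array([272., 217., 342., 244.]), 0.67)]
{'time': 0.8, 'q': array([-1.2778,  0.6283,  0.0385,  1.5174, -0.027 ,  0.9963, -0.02  ]), 'joint_velocities': array([ 0.0007,  0.0006,  0.0006, -0.0016, -0.    ,  0.0001, -0.0017]), 'tau': array([ -0.0004, -56.3216,   1.2248, -19.3781,   0.0107,   0.0013,
         0.    ]), 'position': array([0.2282, 0.6086, 0.304 ]), 'orientation': array([ 0.2816,  1.5525, -0.2814]), 'force': array([-0.5933,  0.3968, -0.6871]), 'moment': array([-0.004 , -0.0266,  0.0143]), 'grip_width': 0.9969454485996583} 0.0539
```

Run:
```python
import cv2
t=cv2.imread("pics/top0.png");s=cv2.imread("pics/scene0.png")
cv2.imwrite("pics/t1.png",cv2.resize(t[130:280,120:380],None,fx=3,fy=3,interpolation=cv2.INTER_CUBIC))
cv2.imwrite("pics/s1.png",cv2.resize(s[160:300,140:380],None,fx=3.2,fy=3.2,interpolation=cv2.INTER_CUBIC))
```

```text
(no output)
```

View pics/t1.png

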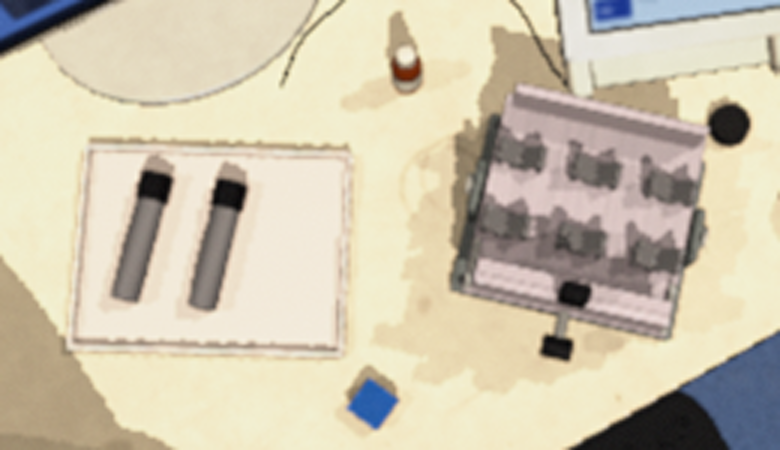

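View pics/s1.png

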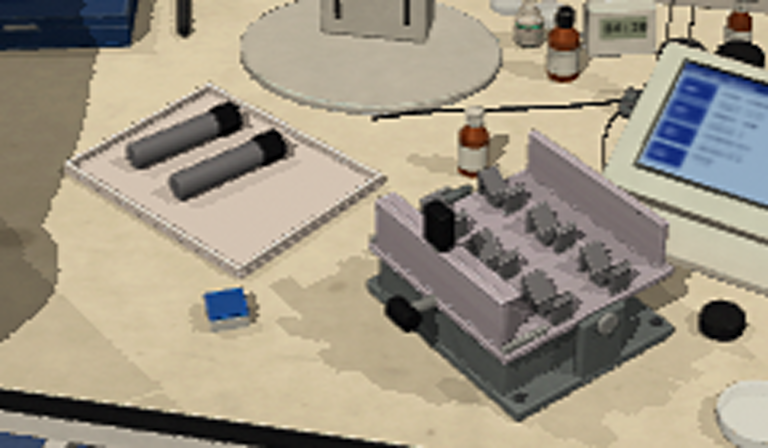

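View pics/top0.png

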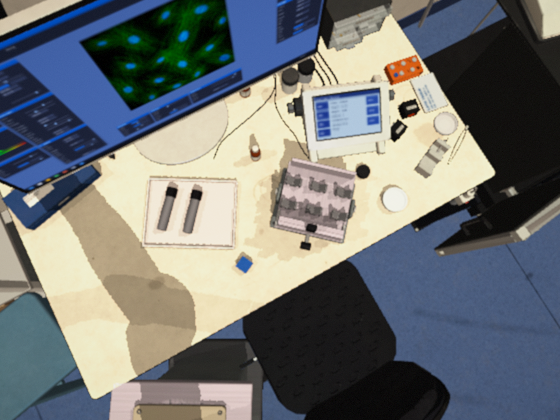

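Views: two tubes in the tray (top crop: cap/plain ends (158,172)/(126,300) and (231,180)/(203,308)). The rocker has its knob at (574,293) and handle at (557,347), and the gate looks open or near it. Next is a model fit over both cameras.

```bash
cat > h.py <<'E'
from workcell import manip
import cv2,numpy as np
from scipy.spatial.transform import Rotation as R
from scipy.optimize import least_squares
np.set_printoptions(precision=4,suppress=True)
C={}
for n in ("scene","top"):
    i=manip.camera_info(n); C[n]=(210/np.tan(np.radians(i["vertical_fov"]/2)),i["cx"],i["cy"],np.linalg.inv(np.array(i["extrinsics"])))
def proj(n,P):
    f,cx,cy,T=C[n]; p=np.atleast_2d(P)@T[:3,:3].T+T[:3,3]
    return np.c_[cx+f*p[:,0]/p[:,2],cy+f*p[:,1]/p[:,2]]
def plane(n,uv,z):   # world point at height z seen at pixel
    f,cx,cy,T=C[n]; u=np.atleast_2d(uv); d=np.c_[(u[:,0]-cx)/f,(u[:,1]-cy)/f,np.ones(len(u))]@T[:3,:3]
    c=-T[:3,:3].T@T[:3,3]; return c+d*((z-c[2])/d[:,2])[:,None]
def tri(ut,us):
    g=lambda X:np.r_[proj("top",X)[0]-ut,proj("scene",X)[0]-us]
    s=least_squares(g,[.5,0,.05]); return s.x,s.fun
def frame(p,yaw,L):  # local points -> world, yaw about z
    c,s=np.cos(yaw),np.sin(yaw); return np.asarray(p)+np.atleast_2d(L)@np.array([[c,s,0],[-s,c,0],[0,0,1]])
def go(gp,yaw,gd=None):
    """Row for grasp point gp (world), jaws closing along world yaw (mod pi), pointing down."""
    o=manip.get_obs(); Rc=R.from_rotvec(o["orientation"]); best=None
    for k in (0,1):
        y=np.array([np.cos(yaw+k*np.pi),np.sin(yaw+k*np.pi),0]); x=np.array([0,0,-1.]); Rt=R.from_matrix(np.c_[x,y,np.cross(x,y)])
        rv=(Rc.inv()*Rt).as_rotvec(degrees=True)
        if best is None or np.linalg.norm(rv)<np.linalg.norm(best[0]): best=(rv,Rt)
    d=Rc.inv().apply(np.array(gp)-[0,0,-manip.pinch_z]-o["position"])
    print("row m,deg:",np.round(d,4),np.round(best[0],1))
def cam(n): return cv2.cvtColor(manip.camera(n),cv2.COLOR_RGB2BGR)
E
python3 - <<'E'
from h import *
T=lambda *p:np.array(p,float)/3+[120,130]
S=lambda *p:np.array(p,float)/3.2+[140,160]
# tray
ct=T((88,143),(352,150),(343,356),(68,348)); cs=S((210,87),(385,180),(240,275),(66,165))
P=plane("top",ct,.012);Q=plane("scene",cs,.012); print("tray top",P[:,:2],"\nscene",Q[:,:2])
for X in(P,Q): print([round(np.linalg.norm(X[i]-X[(i+1)%4]),4) for i in range(4)])
for a,b,c,d in [((158,172),(126,300),(232,116),(137,155)),((231,180),(203,308),(280,145),(178,187))]:
    x=plane("top",T(a,b),.016);y=plane("scene",S(c,d),.016); print("tube top",x[:,:2],np.linalg.norm(x[0]-x[1]),"scene",y[:,:2],np.linalg.norm(y[0]-y[1]))
    print(tri(T(a)[0],S(c)[0]))
print("handle",tri(T((557,347))[0],S((404,312))[0])); print("knob",tri(T((574,293))[0],S((438,226))[0]))
for a,b in [((521,150),(500,188)),((594,165),(550,230)),((668,185),(606,270)),((580,237),(495,253)),((655,253),(548,298))]: print("vb",tri(T(a)[0],S(b)[0]))
print("stopL",tri(T((518,87))[0],S((535,132))[0]),"stopR",tri(T((706,128))[0],S((667,227))[0]))
E
```

```text
tray top [[ 0.625   0.1094]
 [ 0.6256 -0.1076]
 [ 0.4546 -0.1074]
 [ 0.4557  0.1115]] 
scene [[ 0.6213  0.1049]
 [ 0.6198 -0.1142]
 [ 0.4515 -0.1126]
 [ 0.4557  0.1078]]
[np.float64(0.217), np.float64(0.171), np.float64(0.219), np.float64(0.1693)]
[np.float64(0.219), np.float64(0.1683), np.float64(0.2204), np.float64(0.1656)]
tube top [[0.6012 0.0495]
 [0.4949 0.0675]] 0.10775201178848635 scene [[0.5977 0.0502]
 [0.5022 0.0684]] 0.09719142895170596
(array([0.6005, 0.0507, 0.0146]), array([-0.3521,  0.3992,  0.6183, -0.0745]))
tube top [[ 0.5962 -0.0102]
 [ 0.49    0.0058]] 0.10734815397596316 scene [[ 0.594  -0.0143]
 [ 0.4942  0.0068]] 0.1019239357581487
(array([ 0.5975, -0.0097,  0.0119]), array([ 0.1128, -0.1268, -0.191 ,  0.0275]))
handle (array([ 0.4613, -0.2757,  0.0603]), array([ 0.1769, -0.1955, -0.2572,  0.0503]))
knob (array([ 0.4934, -0.2813,  0.1228]), array([-0.1459,  0.1598,  0.219 , -0.0491]))
vb (array([ 0.613 , -0.2439,  0.071 ]), array([-0.2746,  0.2969,  0.4167, -0.1098]))
vb (array([ 0.6035, -0.3015,  0.0649]), array([-0.5182,  0.5565,  0.7549, -0.2153]))
vb (array([ 0.5902, -0.3612,  0.0655]), array([-0.0282,  0.03  ,  0.0394, -0.0121]))
vb (array([ 0.5456, -0.2915,  0.0717]), array([ 0.0881, -0.0956, -0.1287,  0.0323]))
vb (array([ 0.5348, -0.35  ,  0.068 ]), array([-0.0961,  0.1036,  0.1346, -0.0367]))
stopL (array([ 0.6568, -0.2405,  0.0991]), array([ 0.275 , -0.2948, -0.4257,  0.1235])) stopR (array([ 0.6289, -0.3856,  0.0953]), array([-0.0164,  0.0172,  0.0229, -0.008 ]))
```

Run:
```python
from h import *
T=lambda *p:np.array(p,float)/3+[120,130]
S=lambda *p:np.array(p,float)/3.2+[140,160]
L=lambda v:np.array([[-.112,0,.002],[-.081+v[3],0,.070]]+[[v[4]+a,b,v[5]] for a,b in [(.028,.06),(.028,0),(.028,-.06),(-.028,0),(-.028,-.06)]]+[[v[6],v[8],v[7]],[v[6],-v[8],v[7]]])
t=T((557,347),(574,293),(521,150),(594,165),(668,185),(580,237),(655,253),(518,87),(706,128))
s=S((404,312),(438,226),(500,188),(550,230),(606,270),(495,253),(548,298),(535,132),(667,227))
def f(v):
    W=frame([v[0],v[1],.055],v[2],L(v)); return np.r_[(proj("top",W)-t).ravel(),(proj("scene",W)-s).ravel()]
r=least_squares(f,[.571,-.296,-.185,0,0,.012,.09,.05,.08]); print(r.x); print(r.fun.reshape(-1,2))
v=r.x
go(frame([v[0],v[1],.055],v[2],[-.081+v[3],0,.18])[0],v[2]+np.pi/2)
```

```text
[ 0.5722 -0.2971 -0.2029  0.0001  0.0016  0.0139  0.073   0.0411  0.0744]
[[-0.4417 -0.5882]
 [-0.2735  0.1957]
 [-0.153   0.4214]
 [ 0.3389  1.1102]
 [ 0.525   0.1386]
 [ 0.0887 -0.1773]
 [ 0.2175  0.2611]
 [-0.447  -0.7244]
 [-0.2838 -0.0241]
 [-0.2656  0.6564]
 [-0.0653 -0.8219]
 [ 0.5914  0.5857]
 [ 0.7697 -0.7948]
 [ 0.1174 -0.7743]
 [ 0.1382  0.8528]
 [ 0.2223 -0.0917]
 [-0.4733  0.5412]
 [-0.2676 -0.3848]]
row m,deg: [ 0.0149 -0.7399  0.5602] [-8.9 -0.  -0. ]
```

Call:
carry_out --pt "0.0 -0.28 0.393 0 0 0 0" --pt "0.0 -0.28 0.393 0 0 0 0" --pt "0.0 -0.28 0.393 0 0 0 0" --pt "0.0 -0.28 0.393 0 0 0 0" --pt "0.0 -0.28 0.393 0 0 0 0"

```text
time: 1.42
position: [0.4039, 0.3478, 0.3042]
orientation: [0.282, 1.552, -0.281]
force: [1.3, -1.0, -0.5]
grip_width: 0.999
```

Call:
carry_out --pt "0.0 -0.559 0.302 0 0 0 0" --pt "0.0 -0.559 0.302 0 0 0 0" --pt "0.0 -0.559 0.302 0 0 0 0" --pt "0.0 -0.559 0.302 0 0 0 0" --pt "0.0 -0.559 0.302 0 0 0 0"

```text
time: 2.05
position: [0.4461, 0.0381, 0.3043]
orientation: [0.282, 1.55, -0.28]
force: [1.1, -0.0, 0.2]
grip_width: 1.003
```

```bash
cat >> h.py <<'E'
PV=np.array([.5722,-.2971,.055]); YAW=-.195
def rk(L,gap=0): go(frame(PV,YAW,L)[0],YAW+np.pi/2)
E
python3 -c "
from h import *
rk([-.081,0,.18])"
```

```text
row m,deg: [ 0.0152 -0.2828  0.1557] [-9.4  0.1 -0.1]
```

Call:
carry_out --pt "0.015 -0.2828 0.1557 -9.4 0 0 0.5" --pt "0.015 -0.2828 0.1557 -9.4 0 0 0.5" --pt "0.015 -0.2828 0.1557 -9.4 0 0 0.5" --pt "0.015 -0.2828 0.1557 -9.4 0 0 0.5" --pt "0.015 -0.2828 0.1557 -9.4 0 0 0.5"

```text
time: 2.68
position: [0.4909, -0.2683, 0.29]
orientation: [0.153, 1.562, -0.151]
force: [0.7, 0.3, -0.3]
grip_width: 0.5
```

Run:
```python
from h import *
o=manip.get_obs(); print(o["position"],o["grip_width"]); rk([-.081,0,.076])
t=cam("top"); s=cam("scene")
cv2.imwrite("pics/k.png",np.hstack([cv2.resize(x,None,fx=2.6,fy=2.6,interpolation=cv2.INTER_CUBIC) for x in (t[130:280,240:390],s[120:270,220:370])]))
```

```text
[ 0.4909 -0.2683  0.29  ] 0.4999067604597776
row m,deg: [ 0.1051 -0.0127  0.004 ] [ 0.   0.2 -0.1]
```

View pics/k.png

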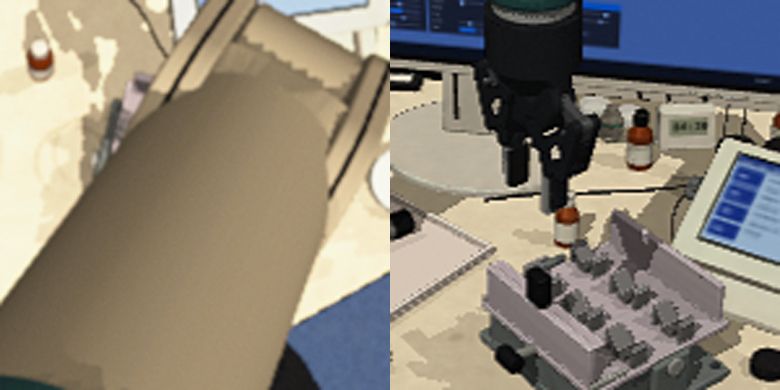

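The scene half shows the fingers above and straddling the knob (at about (540,287)), aligned across the deck. The arm hides the top view.

Call:
carry_out --pt "0.02 -0.0127 0.004 0 0 0 0.45" --pt "0.06 -0.0127 0.004 0 0 0 0.45" --pt "0.09 -0.0127 0.004 0 0 0 0.45" --pt "0.105 -0.0127 0.004 0 0 0 0.45" --pt "0.105 -0.0127 0.004 0 0 0 0.45"

```text
time: 3.4
position: [0.4911, -0.2884, 0.1843]
orientation: [0.157, 1.563, -0.164]
force: [-0.3, -0.6, -0.0]
grip_width: 0.553
```

Call:
carry_out --pt "0 0 0 0 0 0 0.9" --pt "0 0 0 0 0 0 0.9" --pt "0 0 0 0 0 0 0.9" --pt "0 0 0 0 0 0 0.9" --pt "0 0 0 0 0 0 0.9"

```text
time: 4.03
position: [0.4941, -0.2811, 0.1865]
orientation: [0.16, 1.56, -0.153]
force: [1.8, 16.2, 9.4]
grip_width: 0.244
```

Call:
carry_out --pt "0 0 -0.003 0 0 0 0.9" --pt "0 0 -0.006 0 0 0 0.9" --pt "0 0 -0.006 0 0 0 0.9"

```text
time: 4.4
position: [0.4919, -0.2803, 0.1874]
orientation: [0.158, 1.552, -0.153]
force: [9.9, -1.0, -10.0]
grip_width: 0.244
```

Call:
carry_out --pt "0 0 0.0015 0 0 0 0.5" --pt "0 0 0.001 0 0 0 0.4" --pt "-0.03 0 0.001 0 0 0 0.4" --pt "-0.08 0 0.001 0 0 0 0.3" --pt "-0.13 0 0.001 0 0 0 0.2"

```text
time: 5.03
position: [0.4903, -0.281, 0.3192]
orientation: [0.159, 1.553, -0.154]
force: [1.0, 0.4, 0.9]
grip_width: 0.801
```

```bash
cat >> h.py <<'E'
def tubes(n,im,box,z=.016,thr=110):
    """dark blobs inside pixel box -> world ends/mid; blob = tube+cap"""
    x0,y0,x1,y1=box; k=4; c=cv2.resize(im[y0:y1,x0:x1],None,fx=k,fy=k,interpolation=cv2.INTER_CUBIC)
    m=(c.max(2)<thr).astype(np.uint8); m=cv2.morphologyEx(m,cv2.MORPH_OPEN,np.ones((9,9))); out=[]
    N,l,st,ce=cv2.connectedComponentsWithStats(m)
    for i in range(1,N):
        if st[i,4]<2000: continue
        ys,xs=np.where(l==i); P=plane(n,np.c_[(xs+.5)/k-.5+x0,(ys+.5)/k-.5+y0],z)[:,:2]
        mu=P.mean(0); d=np.linalg.svd((P-mu)[::7],full_matrices=False)[2][0]; d*=np.sign(d[0])
        a=(P-mu)@d; b=(P-mu)@[-d[1],d[0]]; lo,hi=np.percentile(a,[.5,99.5]); ml=(np.percentile(b,2)+np.percentile(b,98))/2
        mid=mu+d*((lo+hi)/2-.011)+ml*np.array([-d[1],d[0]])
        print(n,"mid",mid,"yaw",round(np.arctan2(d[1],d[0]),3),"len",round(hi-lo,4),"wid",round(np.ptp(b),4)); out.append((mid,np.arctan2(d[1],d[0])))
    return out
E
python3 - <<'E'
from h import *
print(manip.get_obs()["position"])
t=cam("top"); s=cam("scene")
tubes("top",t,(145,180,235,245)); tubes("scene",s,(165,190,245,235))
go([.533,-.002,.15],-.165+np.pi/2); go([.537,.061,.15],-.17+np.pi/2)
E
```

```text
[ 0.4903 -0.281   0.3192]
top mid [0.5378 0.0623] yaw -0.187 len 0.1067 wid 0.0285
top mid [0.5325 0.001 ] yaw -0.162 len 0.1069 wid 0.0271
scene mid [0.5397 0.061 ] yaw -0.101 len 0.1304 wid 0.0511
scene mid [0.5317 0.0015] yaw -0.112 len 0.1294 wid 0.0491
row m,deg: [ 0.1194  0.2829 -0.0192] [-2.   1.3 -0. ]
row m,deg: [ 0.1192  0.3454 -0.0278] [-1.7  1.3 -0. ]
```

Call:
carry_out --pt "0.03 0.286 -0.019 -2 1.3 0 0.4" --pt "0.06 0.286 -0.019 -2 1.3 0 0.4" --pt "0.1 0.286 -0.019 -2 1.3 0 0.4" --pt "0.119 0.286 -0.019 -2 1.3 0 0.4" --pt "0.119 0.286 -0.019 -2 1.3 0 0.4"

```text
time: 5.75
position: [0.5337, 0.0021, 0.2037]
orientation: [0.13, 1.565, -0.13]
force: [0.9, 0.1, -0.2]
grip_width: 0.6
```

Run:
```python
from h import *
o=manip.get_obs(); print(o["position"],o["grip_width"]); go([.5325,.001,.025],-.165+np.pi/2)
```

```text
[0.5337 0.0021 0.2037] 0.6004267788597972
row m,deg: [ 0.1248 -0.0013 -0.0011] [-0.   0.1 -0. ]
```

Call:
carry_out --pt "0.05 -0.001 -0.001 0 0 0 0.4" --pt "0.1 -0.001 -0.001 0 0 0 0.4" --pt "0.12 -0.001 -0.001 0 0 0 0.4" --pt "0.1245 -0.001 -0.001 0 0 0 0.4" --pt "0.1245 -0.001 -0.001 0 0 0 0.4"

```text
time: 6.38
position: [0.5329, 0.001, 0.0797]
orientation: [0.13, 1.565, -0.13]
force: [0.5, -0.1, 0.5]
grip_width: 0.599
```

Call:
carry_out --pt "0 0 0 0 0 0 0.6" --pt "0 0 0 0 0 0 0.9" --pt "0 0 0 0 0 0 0.9" --pt "0 0 0 0 0 0 0.9" --pt "-0.02 0 0 0 0 0 0.9"

```text
time: 7.0
position: [0.5323, 0.0009, 0.0998]
orientation: [0.13, 1.566, -0.131]
force: [0.7, -0.4, -0.3]
grip_width: 0.25
```

Call:
carry_out --pt "-0.05 0 0 0 0 0 0.9" --pt "-0.1 0 0 0 0 0 0.9" --pt "-0.15 0 0 0 0 0 0.9" --pt "-0.18 0 0 0 0 0 0.9" --pt "-0.18 0 0 0 0 0 0.9"

```text
time: 7.62
position: [0.5334, 0.001, 0.2829]
orientation: [0.131, 1.56, -0.13]
force: [-0.2, 0.5, -1.9]
grip_width: 0.256
```

Run:
```python
from h import *
o=manip.get_obs(); print(o["position"],o["grip_width"]); rk([.0015,-.06,.15])
t=cam("top"); tubes("top",t,(145,180,235,245))
s=cam("scene"); cv2.imwrite("pics/l.png",cv2.resize(s[60:280,120:380],None,fx=2.5,fy=2.5))
```

```text
[0.5334 0.001  0.2829] 0.2556911844563059
row m,deg: [ 0.0241 -0.3476  0.0872] [ 1.6  0.4 -0.1]
top mid [0.5638 0.0632] yaw -0.783 len 0.13 wid 0.1022
```

View pics/l.png

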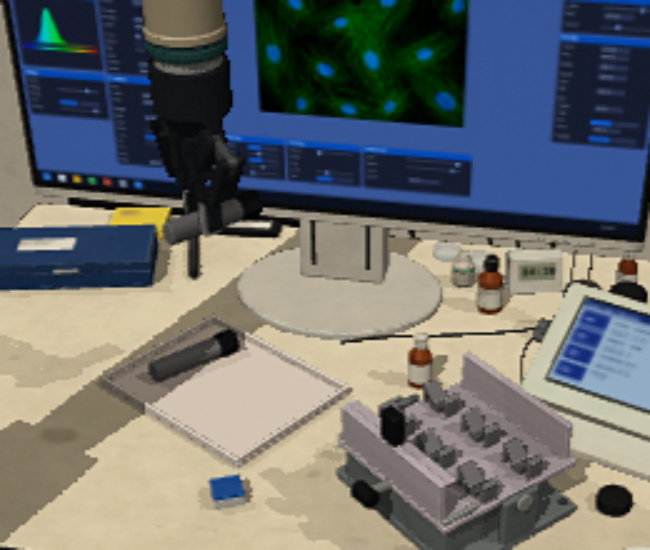

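The tube is held level at (213,220). The other tube lies in the tray, and the rocker is level with its gate open.

Call:
carry_out --pt "0 -0.3476 0.0872 1.6 0.4 0 0.9" --pt "0 -0.3476 0.0872 1.6 0.4 0 0.9" --pt "0 -0.3476 0.0872 1.6 0.4 0 0.9" --pt "0 -0.3476 0.0872 1.6 0.4 0 0.9" --pt "0 -0.3476 0.0872 1.6 0.4 0 0.9"

```text
time: 8.35
position: [0.5559, -0.312, 0.2779]
orientation: [0.154, 1.575, -0.151]
force: [1.1, 0.0, -1.1]
grip_width: 0.255
```

Call:
carry_out --pt "0 -0.049 0.012 0 0 0 0.9" --pt "0.02 -0.049 0.012 0 0 0 0.9" --pt "0.024 -0.049 0.012 0 0 0 0.9"

```text
time: 8.72
position: [0.5564, -0.3618, 0.2503]
orientation: [0.157, 1.58, -0.149]
force: [1.2, 0.1, -0.8]
grip_width: 0.253
```

Run:
```python
from h import *
o=manip.get_obs(); print(o["position"],o["grip_width"],o["force"]); rk([.0015,-.06,.06])
s=cam("scene"); cv2.imwrite("pics/m.png",cv2.resize(s[100:280,220:380],None,fx=3.3,fy=3.3,interpolation=cv2.INTER_CUBIC))
```

```text
[ 0.5564 -0.3618  0.2503] 0.25285930101109 [ 1.2354  0.1175 -0.8038]
row m,deg: [0.0813 0.0062 0.0057] [ 0.  -0.9 -0.2]
```

View pics/m.png

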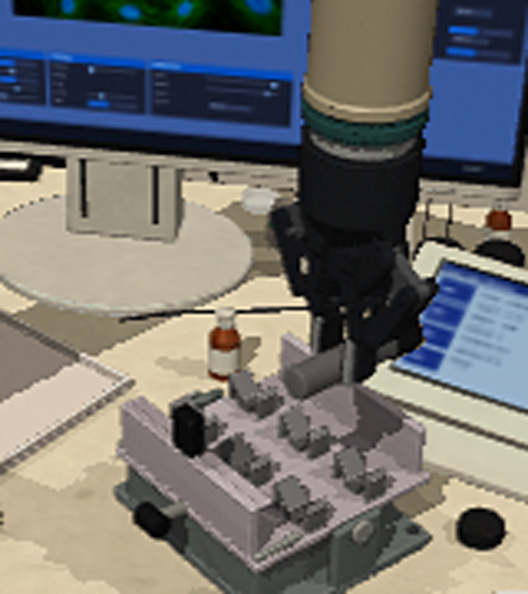

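The tube hangs over the right-hand V (tube at (345,365)), cap towards the end stop.

Call:
carry_out --pt "0.03 0.006 0.0057 0 -0.9 0 0.9" --pt "0.06 0.006 0.0057 0 -0.9 0 0.9" --pt "0.08 0.006 0.0057 0 -0.9 0 0.9" --pt "0.085 0.006 0.0057 0 -0.9 0 0.9" --pt "0.085 0.006 0.0057 0 -0.9 0 0.9"

```text
time: 9.4
position: [0.5631, -0.3558, 0.1662]
orientation: [0.154, 1.563, -0.149]
force: [-0.1, 0.2, -0.1]
grip_width: 0.253
```

Run:
```python
from h import *
o=manip.get_obs(); print(o["position"],o["grip_width"],o["force"]); rk([.0015,-.06,.04])
s=cam("scene"); cv2.imwrite("pics/n.png",cv2.resize(s[170:280,230:370],None,fx=5.5,fy=5.5,interpolation=cv2.INTER_CUBIC))
```

```text
[ 0.5631 -0.3558  0.1662] 0.2533789816720666 [-0.0961  0.1698 -0.0987]
row m,deg: [ 0.0173 -0.0007 -0.0009] [ 0.1  0.1 -0.2]
```

View pics/n.png

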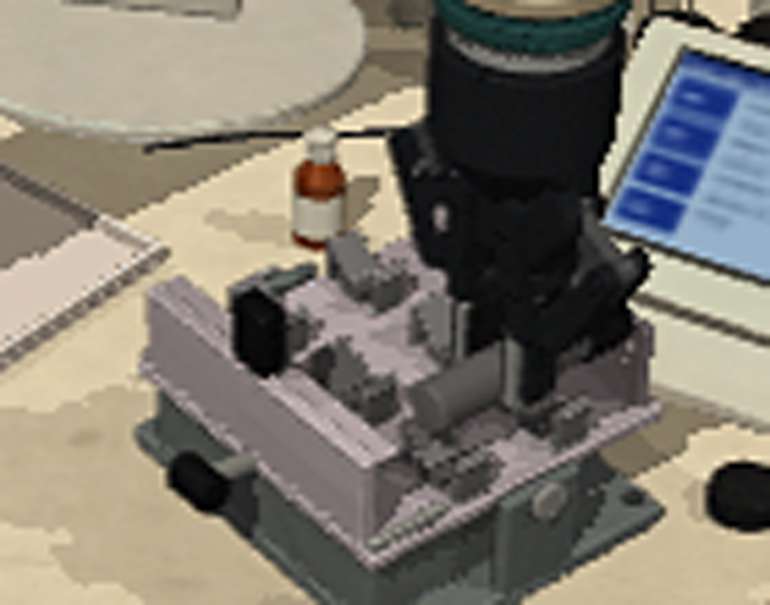

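The tube is just above its blocks, cap inside the end stop.

Call:
carry_out --pt "0.006 -0.0007 -0.0009 0 0 0 0.9" --pt "0.011 -0.0007 -0.0009 0 0 0 0.9" --pt "0.013 -0.0007 -0.0009 0 0 0 0.9" --pt "0.013 -0.0007 -0.0009 0 0 0 0.9"

```text
time: 9.95
position: [0.5622, -0.3564, 0.1536]
orientation: [0.154, 1.562, -0.149]
force: [0.3, -0.6, -0.9]
grip_width: 0.257
```

Call:
carry_out --pt "0.002 0 0 0 0 0 0.9" --pt "0.0035 0 0 0 0 0 0.9" --pt "0.0035 0 0 0 0 0 0.9"

```text
time: 10.32
position: [0.5622, -0.3562, 0.1499]
orientation: [0.154, 1.563, -0.149]
force: [0.4, 0.1, -0.5]
grip_width: 0.259
```

Call:
carry_out --pt "0.0015 0 0 0 0 0 0.9" --pt "0.003 0 0 0 0 0 0.9" --pt "0.003 0 0 0 0 0 0.9"

```text
time: 10.7
position: [0.5624, -0.3562, 0.1491]
orientation: [0.154, 1.562, -0.149]
force: [-2.8, 3.7, 12.6]
grip_width: 0.256
```

Call:
carry_out --pt "-0.001 0 0 0 0 0 0.6" --pt "-0.001 0 0 0 0 0 0.45" --pt "-0.001 0 0 0 0 0 0.4" --pt "-0.03 0 0 0 0 0 0.4" --pt "-0.08 0 0 0 0 0 0.4"

```text
time: 11.32
position: [0.561, -0.3557, 0.2275]
orientation: [0.156, 1.567, -0.148]
force: [0.5, -0.3, 0.2]
grip_width: 0.6
```

Call:
carry_out --pt "-0.06 0.3 -0.04 0 0 0 0.4" --pt "-0.06 0.4 -0.08 0 0 0 0.4" --pt "-0.06 0.4 -0.08 0 0 0 0.4" --pt "-0.06 0.4 -0.08 0 0 0 0.4" --pt "-0.06 0.4 -0.08 0 0 0 0.4"

```text
time: 11.95
position: [0.561, -0.0457, 0.276]
orientation: [0.156, 1.566, -0.148]
force: [1.8, 0.3, 1.0]
grip_width: 0.601
```

Run:
```python
from h import *
o=manip.get_obs(); print(o["position"],o["grip_width"])
t=cam("top"); s=cam("scene")
go([.5378,.0623,.15],-.187+np.pi/2)
cv2.imwrite("pics/o.png",np.hstack([cv2.resize(t[150:260,260:370],None,fx=3.6,fy=3.6,interpolation=cv2.INTER_CUBIC),cv2.resize(s[185:295,250:360],None,fx=3.6,fy=3.6,interpolation=cv2.INTER_CUBIC)]))
```

```text
[ 0.561  -0.0457  0.276 ] 0.6011135911299725
row m,deg: [ 0.0737  0.0934 -0.0413] [ 0.4 -0.1 -0.6]
```

View pics/o.png

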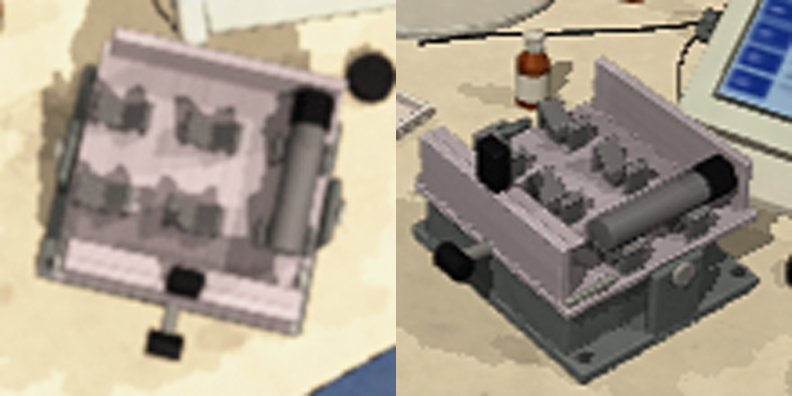

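```bash
cat >> h.py <<'E'
def loc(n,uv,z):
    P=plane(n,uv,z)-PV; c,s=np.cos(YAW),np.sin(YAW); return np.c_[P[:,0]*c+P[:,1]*s,-P[:,0]*s+P[:,1]*c,P[:,2]]
E
python3 - <<'E'
from h import *
T=lambda *p:np.array(p,float)/3.6+[260,150]
S=lambda *p:np.array(p,float)/3.6+[250-110,185]
print("tube plain,cap T",loc("top",T((287,250),(316,88)),.0855)); print("S plain,cap/cyl joint bottomline",loc("scene",S((600,237),(698,182),(733,165)),.0855))
print("knob/handle T",loc("top",T((184,282)),.125+.016),loc("top",T((163,345)),.06))
# middle col block extents: front block (handle side) edges, rear block edges, near top z~.083
print("blocks T",loc("top",T((192,232),(200,192),(206,155),(213,105)),.08))
E
```

```text
tube plain,cap T [[-0.0409 -0.0624  0.0305]
 [ 0.0679 -0.0608  0.0305]]
S plain,cap/cyl joint bottomline [[-0.0439 -0.0616  0.0305]
 [ 0.0429 -0.059   0.0305]
 [ 0.0736 -0.0601  0.0305]]
knob/handle T [[-0.0845  0.0014  0.086 ]] [[-0.114   0.0006  0.005 ]]
blocks T [[-0.0417 -0.0015  0.025 ]
 [-0.015  -0.0013  0.025 ]
 [ 0.0097 -0.0002  0.025 ]
 [ 0.0434  0.0019  0.025 ]]
```

Call:
carry_out --pt "0.03 0.093 -0.041 0.4 0 -0.5 0.4" --pt "0.05 0.093 -0.041 0.4 0 -0.5 0.4" --pt "0.0735 0.093 -0.041 0.4 0 -0.5 0.4" --pt "0.0735 0.093 -0.041 0.4 0 -0.5 0.4"

```text
time: 12.55
position: [0.5369, 0.062, 0.2025]
orientation: [0.148, 1.571, -0.145]
force: [0.4, -0.3, 0.6]
grip_width: 0.598
```

Run:
```python
from h import *
o=manip.get_obs(); print(o["position"],o["grip_width"]); go([.5378,.0623,.0258],-.187+np.pi/2)
```

```text
[0.5369 0.062  0.2025] 0.5983757075591115
row m,deg: [0.1228 0.0004 0.0015] [ 0.  -0.3 -0.1]
```

Call:
carry_out --pt "0.05 0.0004 0.0015 0 -0.3 0 0.4" --pt "0.1 0.0004 0.0015 0 -0.3 0 0.4" --pt "0.118 0.0004 0.0015 0 -0.3 0 0.4" --pt "0.1228 0.0004 0.0015 0 -0.3 0 0.4" --pt "0.1228 0.0004 0.0015 0 -0.3 0 0.4"

```text
time: 13.18
position: [0.5389, 0.062, 0.081]
orientation: [0.148, 1.564, -0.146]
force: [-0.3, -0.7, 0.3]
grip_width: 0.599
```

Call:
carry_out --pt "0 0 0 0 0 0 0.6" --pt "0 0 0 0 0 0 0.9" --pt "0 0 0 0 0 0 0.9" --pt "0 0 0 0 0 0 0.9" --pt "-0.02 0 0 0 0 0 0.9"

```text
time: 13.8
position: [0.5384, 0.062, 0.1012]
orientation: [0.148, 1.565, -0.146]
force: [-0.3, 0.2, -0.8]
grip_width: 0.25
```

Call:
carry_out --pt "-0.05 0 0 0 0 0 0.9" --pt "-0.1 0 0 0 0 0 0.9" --pt "-0.15 0 0 0 0 0 0.9" --pt "-0.15 0 0 0 0 0 0.9"

```text
time: 14.3
position: [0.5405, 0.0621, 0.2558]
orientation: [0.149, 1.556, -0.144]
force: [0.5, 0.3, -0.7]
grip_width: 0.253
```

Run:
```python
from h import *
o=manip.get_obs(); print(o["position"],o["grip_width"]); rk([.0005,.06,.15])
```

```text
[0.5405 0.0621 0.2558] 0.25341078399183425
row m,deg: [-0.0035 -0.287   0.0989] [ 0.5  0.6 -0.3]
```

Call:
carry_out --pt "-0.003 -0.287 0.1 0.5 0.6 0 0.9" --pt "-0.003 -0.287 0.1 0.5 0.6 0 0.9" --pt "-0.003 -0.287 0.1 0.5 0.6 0 0.9" --pt "-0.003 -0.287 0.1 0.5 0.6 0 0.9" --pt "-0.003 -0.287 0.1 0.5 0.6 0 0.9"

```text
time: 14.92
position: [0.5848, -0.241, 0.2576]
orientation: [0.158, 1.567, -0.151]
force: [0.2, -0.3, -0.7]
grip_width: 0.252
```

Run:
```python
from h import *
o=manip.get_obs(); print(o["position"],o["grip_width"]); rk([.0015,.06,.045])
```

```text
[ 0.5848 -0.241   0.2576] 0.25186772728122775
row m,deg: [0.1037 0.0021 0.0003] [-0.1 -0.1 -0.2]
```

Call:
carry_out --pt "0.03 0.002 0.0003 0 0 0 0.9" --pt "0.06 0.002 0.0003 0 0 0 0.9" --pt "0.085 0.002 0.0003 0 0 0 0.9" --pt "0.1 0.002 0.0003 0 0 0 0.9" --pt "0.1 0.002 0.0003 0 0 0 0.9"

```text
time: 15.55
position: [0.5845, -0.2382, 0.1563]
orientation: [0.159, 1.57, -0.15]
force: [0.4, -0.0, -0.0]
grip_width: 0.249
```

Run:
```python
from h import *
o=manip.get_obs(); print(o["position"],o["force"]); rk([.0015,.06,.0405])
```

```text
[ 0.5845 -0.2382  0.1563] [ 0.3868 -0.0018 -0.041 ]
row m,deg: [ 0.0069 -0.0002  0.0009] [-0.1 -0.3 -0.3]
```

Call:
carry_out --pt "0.003 0 0.001 0 0 0 0.9" --pt "0.005 0 0.001 0 0 0 0.9" --pt "0.0065 0 0.001 0 0 0 0.9" --pt "0.0065 0 0.001 0 0 0 0.9"

```text
time: 16.05
position: [0.5858, -0.2385, 0.1509]
orientation: [0.159, 1.568, -0.151]
force: [-0.8, 0.7, 4.6]
grip_width: 0.252
```

Contact reached. Releasing.

Call:
carry_out --pt "0 0 0 0 0 0 0.6" --pt "0 0 0 0 0 0 0.45" --pt "0 0 0 0 0 0 0.4" --pt "-0.03 0 0 0 0 0 0.4" --pt "-0.08 0 0 0 0 0 0.4"

```text
time: 16.68
position: [0.5849, -0.2384, 0.2297]
orientation: [0.16, 1.573, -0.15]
force: [1.1, -0.6, -0.0]
grip_width: 0.595
```

Call:
carry_out --pt "-0.05 0.15 -0.04 0 0 0 0.4" --pt "-0.05 0.3 -0.04 0 0 0 0.4" --pt "-0.05 0.3 -0.04 0 0 0 0.4" --pt "-0.05 0.3 -0.04 0 0 0 0.4" --pt "-0.05 0.3 -0.04 0 0 0 0.4"

```text
time: 17.3
position: [0.6047, 0.0656, 0.282]
orientation: [0.159, 1.573, -0.149]
force: [-0.2, 0.3, 0.0]
grip_width: 0.6
```

Run:
```python
from h import *
o=manip.get_obs(); print(o["position"],o["grip_width"])
t=cam("top"); s=cam("scene")
cv2.imwrite("pics/p.png",np.hstack([cv2.resize(t[150:260,260:370],None,fx=3.6,fy=3.6,interpolation=cv2.INTER_CUBIC),cv2.resize(s[185:295,250:360],None,fx=3.6,fy=3.6,interpolation=cv2.INTER_CUBIC)]))
rk([-.081,0,.12])
```

```text
[0.6047 0.0656 0.282 ] 0.6003038268666656
row m,deg: [ 0.0492 -0.3701 -0.0448] [ 0.6 -0.4 -0.7]
```

View pics/p.png

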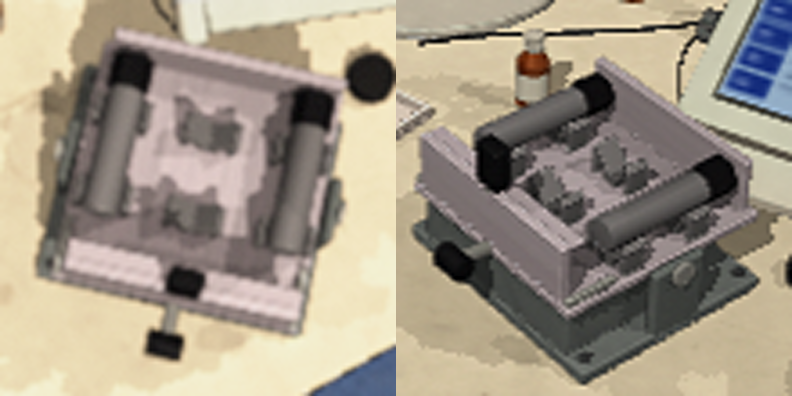

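Both tubes are seated: left one (107,212)–(131,50), right one (288,248)–(315,90), caps at the stop. Next I close the gate.

Call:
carry_out --pt "0 -0.3701 -0.0448 0.6 -0.4 -0.5 0.45" --pt "0 -0.3701 -0.0448 0.6 -0.4 -0.5 0.45" --pt "0 -0.3701 -0.0448 0.6 -0.4 -0.5 0.45" --pt "0 -0.3701 -0.0448 0.6 -0.4 -0.5 0.45" --pt "0 -0.3701 -0.0448 0.6 -0.4 -0.5 0.45"

```text
time: 18.02
position: [0.5076, -0.2361, 0.2786]
orientation: [0.156, 1.565, -0.15]
force: [0.4, 0.3, 0.1]
grip_width: 0.551
```

Call:
carry_out --pt "0 -0.062 -0.0075 0 0 0 0.45" --pt "0 -0.062 -0.0075 0 0 0 0.45" --pt "0 -0.062 -0.0075 0 0 0 0.45"

```text
time: 18.4
position: [0.4881, -0.2954, 0.2782]
orientation: [0.157, 1.566, -0.15]
force: [0.4, 0.9, -0.7]
grip_width: 0.549
```

Run:
```python
from h import *
o=manip.get_obs(); print(o["position"],o["grip_width"])
rk([-.081,0.001,.076])
```

```text
[ 0.4881 -0.2954  0.2782] 0.5494306784591653
row m,deg: [0.0933 0.0153 0.0019] [-0.  -0.  -0.2]
```

Call:
carry_out --pt "0.0 0.015 0.002 0 0 0 0.45" --pt "0.03 0.015 0.002 0 0 0 0.45" --pt "0.07 0.015 0.002 0 0 0 0.45" --pt "0.092 0.015 0.002 0 0 0 0.45" --pt "0.092 0.015 0.002 0 0 0 0.45"

```text
time: 19.02
position: [0.4932, -0.2774, 0.1848]
orientation: [0.156, 1.569, -0.145]
force: [-0.5, 1.1, 0.5]
grip_width: 0.549
```

Call:
carry_out --pt "0 0 0 0 0 0 0.7" --pt "0 0 0 0 0 0 0.9" --pt "0 0 0 0 0 0 0.9" --pt "0 0 0 0 0 0 0.9"

```text
time: 19.52
position: [0.4937, -0.2803, 0.1863]
orientation: [0.153, 1.565, -0.15]
force: [-0.3, -6.3, -2.7]
grip_width: 0.24
```

Call:
carry_out --pt "0 0 0.008 0 0 0 0.9" --pt "0 0 0.016 0 0 0 0.9" --pt "0 0 0.024 0 0 0 0.9" --pt "0 0 0.03 0 0 0 0.9" --pt "0 0 0.031 0 0 0 0.9"

```text
time: 20.15
position: [0.5236, -0.2866, 0.1866]
orientation: [0.153, 1.567, -0.151]
force: [-6.0, -2.7, 3.7]
grip_width: 0.245
```

Call:
carry_out --pt "0 0 0.002 0 0 0 0.9" --pt "0 0 0.004 0 0 0 0.9" --pt "0 0 0.004 0 0 0 0.9"

```text
time: 20.52
position: [0.5243, -0.2868, 0.1867]
orientation: [0.155, 1.575, -0.15]
force: [-11.6, 0.8, 7.0]
grip_width: 0.246
```

Call:
carry_out --pt "0 0 -0.001 0 0 0 0.6" --pt "0 0 -0.001 0 0 0 0.45" --pt "-0.03 0 -0.001 0 0 0 0.4" --pt "-0.06 0 -0.001 0 0 0 0.4" --pt "-0.06 0 -0.001 0 0 0 0.4"

```text
time: 21.15
position: [0.5264, -0.2871, 0.2493]
orientation: [0.153, 1.568, -0.15]
force: [0.0, 0.7, -0.6]
grip_width: 0.601
```

Run:
```python
from h import *
o=manip.get_obs(); print(o["position"],o["grip_width"]); rk([-.112,0.001,.002])
```

```text
[ 0.5264 -0.2871  0.2493] 0.6010495813131577
row m,deg: [ 0.1386 -0.     -0.0647] [ 0.1 -0.2 -0.1]
```

Call:
carry_out --pt "0.0 0 -0.04 0 0 0 0.4" --pt "0.0 0 -0.064 0 0 0 0.4" --pt "0.05 0 -0.064 0 0 0 0.4" --pt "0.1 0 -0.064 0 0 0 0.4" --pt "0.125 0 -0.064 0 0 0 0.4"

```text
time: 21.78
position: [0.4626, -0.2733, 0.1216]
orientation: [0.154, 1.571, -0.148]
force: [0.8, 0.4, -0.1]
grip_width: 0.601
```

Run:
```python
from h import *
o=manip.get_obs(); print(o["position"],o["grip_width"],o["force"]); rk([-.112,0.001,.002])
s=cam("scene"); cv2.imwrite("pics/q.png",cv2.resize(s[170:290,230:370],None,fx=4.5,fy=4.5,interpolation=cv2.INTER_CUBIC))
```

```text
[ 0.4626 -0.2733  0.1216] 0.6014736223389054 [ 0.76    0.3663 -0.0846]
row m,deg: [ 0.0106 -0.0011  0.0002] [ 0.2 -0.3 -0.2]
```

View pics/q.png

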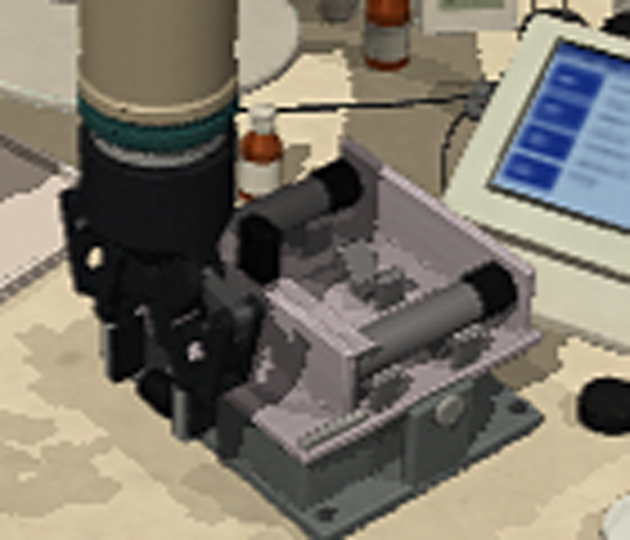

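The gate is closed over the plain ends. The fingers straddle the handle at about (155,392).

Call:
carry_out --pt "0.005 -0.001 0 0 0 0 0.4" --pt "0.0105 -0.001 0 0 0 0 0.4" --pt "0.0105 -0.001 0 0 0 0 0.6" --pt "0.0105 -0.001 0 0 0 0 0.9" --pt "0.0105 -0.001 0 0 0 0 0.9"

```text
time: 22.45
position: [0.4618, -0.274, 0.1097]
orientation: [0.155, 1.573, -0.148]
force: [0.1, -0.1, 3.2]
grip_width: 0.267
```

Call:
carry_out --pt "0 0 0 0 0 0 0.9" --pt "0 0 0 0 0 0 0.9" --pt "0 0 0 0 0 0 0.9"

```text
time: 22.82
position: [0.4618, -0.274, 0.1098]
orientation: [0.155, 1.573, -0.148]
force: [-0.5, 0.2, 0.4]
grip_width: 0.27
```

Call:
carry_out --pt "-0.0059 0 0.0003 0 0 0 0.9" --pt "-0.0117 0 0.0008 0 0 0 0.9" --pt "-0.0175 0 0.0017 0 0 0 0.9" --pt "-0.0233 0 0.0029 0 0 0 0.9" --pt "-0.029 0 0.0043 0 0 0 0.9"

```text
time: 23.45
position: [0.4661, -0.2749, 0.1391]
orientation: [0.155, 1.573, -0.148]
force: [2.6, -0.6, -9.3]
grip_width: 0.267
```

Call:
carry_out --pt "-0.0055 0 0.0018 0 0 0 0.9" --pt "-0.0111 0 0.0038 0 0 0 0.9" --pt "-0.0163 0 0.0062 0 0 0 0.9" --pt "-0.0216 0 0.0088 0 0 0 0.9" --pt "-0.0265 0 0.0117 0 0 0 0.9"

```text
time: 24.08
position: [0.4773, -0.2772, 0.1656]
orientation: [0.156, 1.575, -0.147]
force: [-0.4, -0.9, -8.6]
grip_width: 0.269
```

Run:
```python
from h import *
o=manip.get_obs(); print(o["time"],o["position"],o["grip_width"],o["force"])
s=cam("scene"); cv2.imwrite("pics/r.png",cv2.resize(s[170:290,230:370],None,fx=4.5,fy=4.5,interpolation=cv2.INTER_CUBIC))
```

```text
24.075 [ 0.4773 -0.2772  0.1656] 0.26918900980390315 [-0.4166 -0.9062 -8.6294]
```

View pics/r.png

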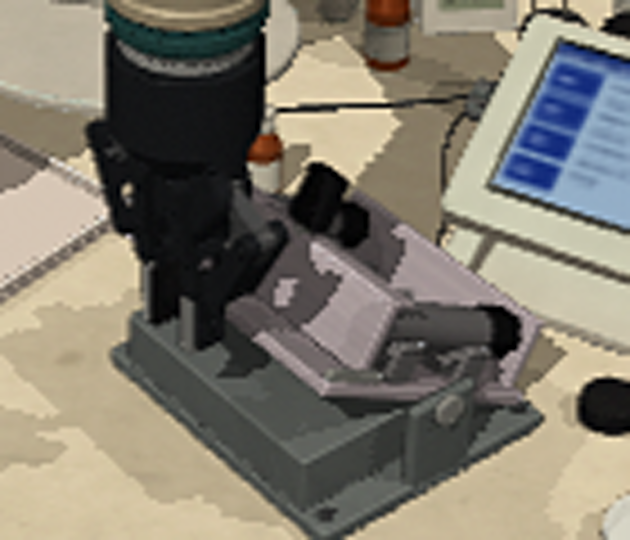

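The deck is raised about 30° (handle up 55.8 mm), with both tubes retained. Now holding for 2.5 s.

Call:
carry_out --pt "0 0 0 0 0 0 0.9" --pt "0 0 0 0 0 0 0.9" --pt "0 0 0 0 0 0 0.9" --pt "0 0 0 0 0 0 0.9" --pt "0 0 0 0 0 0 0.9"

```text
time: 24.75
position: [0.4776, -0.2773, 0.1662]
orientation: [0.155, 1.574, -0.147]
force: [-0.1, -1.5, -6.0]
grip_width: 0.271
```

Call:
carry_out --pt "0 0 0 0 0 0 0.9" --pt "0 0 0 0 0 0 0.9" --pt "0 0 0 0 0 0 0.9" --pt "0 0 0 0 0 0 0.9" --pt "0 0 0 0 0 0 0.9"

```text
time: 25.38
position: [0.4776, -0.2773, 0.1662]
orientation: [0.155, 1.574, -0.147]
force: [0.2, -0.7, -6.8]
grip_width: 0.27
```

Call:
carry_out --pt "0 0 0 0 0 0 0.9" --pt "0 0 0 0 0 0 0.9" --pt "0 0 0 0 0 0 0.9" --pt "0 0 0 0 0 0 0.9" --pt "0 0 0 0 0 0 0.9"

```text
time: 26.0
position: [0.4776, -0.2773, 0.1662]
orientation: [0.155, 1.574, -0.147]
force: [-0.0, -0.7, -5.5]
grip_width: 0.265
```

Call:
carry_out --pt "0 0 0 0 0 0 0.9" --pt "0 0 0 0 0 0 0.9" --pt "0 0 0 0 0 0 0.9" --pt "0 0 0 0 0 0 0.9" --pt "0 0 0 0 0 0 0.9"

```text
time: 26.62
position: [0.4775, -0.2773, 0.1662]
orientation: [0.155, 1.574, -0.147]
force: [0.7, -0.8, -6.7]
grip_width: 0.271
```

Call:
carry_out --pt "0.005 0 -0.0029 0 0 0 0.9" --pt "0.0103 0 -0.0055 0 0 0 0.9" --pt "0.0156 0 -0.0079 0 0 0 0.9" --pt "0.0211 0 -0.0099 0 0 0 0.9" --pt "0.0267 0 -0.0117 0 0 0 0.9"

```text
time: 27.25
position: [0.4668, -0.2751, 0.1413]
orientation: [0.155, 1.571, -0.148]
force: [-3.0, 1.6, 11.3]
grip_width: 0.267
```

Call:
carry_out --pt "0.006 0 -0.0014 0 0 0 0.9" --pt "0.012 0 -0.0026 0 0 0 0.9" --pt "0.0178 0 -0.0035 0 0 0 0.9" --pt "0.0236 0 -0.0041 0 0 0 0.9" --pt "0.0295 0 -0.0043 0 0 0 0.9"

```text
time: 27.88
position: [0.4624, -0.2742, 0.113]
orientation: [0.155, 1.569, -0.149]
force: [-3.8, 1.5, 9.8]
grip_width: 0.266
```

Call:
carry_out --pt "0.002 0 0 0 0 0 0.9" --pt "0.004 0 0 0 0 0 0.9" --pt "0.006 0 0 0 0 0 0.9" --pt "0.006 0 0 0 0 0 0.9"

```text
time: 28.38
position: [0.4623, -0.2741, 0.1079]
orientation: [0.155, 1.568, -0.149]
force: [-3.5, 1.5, 5.9]
grip_width: 0.268
```

Call:
carry_out --pt "0.002 0 0 0 0 0 0.9" --pt "0.004 0 0 0 0 0 0.9" --pt "0.004 0 0 0 0 0 0.9"

```text
time: 28.75
position: [0.4622, -0.2741, 0.1077]
orientation: [0.155, 1.566, -0.15]
force: [-8.6, 4.3, 31.9]
grip_width: 0.266
```

Call:
carry_out --pt "-0.001 0 0 0 0 0 0.7" --pt "-0.001 0 0 0 0 0 0.5" --pt "-0.001 0 0 0 0 0 0.4" --pt "-0.05 0 0 0 0 0 0.4" --pt "-0.11 0 0 0 0 0 0.4"

```text
time: 29.38
position: [0.4616, -0.2741, 0.2173]
orientation: [0.156, 1.57, -0.148]
force: [1.4, -1.1, -0.4]
grip_width: 0.599
```

Call:
carry_out --pt "-0.04 0 0.0 0 0 0 0.45" --pt "-0.04 0 0.03 0 0 0 0.45" --pt "-0.04 0 0.063 0 0 0 0.45" --pt "-0.04 0 0.063 0 0 0 0.45"

```text
time: 29.88
position: [0.5259, -0.2861, 0.2564]
orientation: [0.155, 1.568, -0.147]
force: [0.2, 0.4, -0.3]
grip_width: 0.551
```

Run:
```python
from h import *
o=manip.get_obs(); print(o["position"],o["grip_width"],o["force"]); rk([-.050,0.001,.076])
```

```text
[ 0.5259 -0.2861  0.2564] 0.5509388938428261 [ 0.1663  0.4387 -0.3159]
row m,deg: [ 0.0715 -0.0011 -0.0023] [ 0.2 -0.2 -0.3]
```

Call:
carry_out --pt "0.02 -0.001 -0.002 0 0 0 0.45" --pt "0.05 -0.001 -0.002 0 0 0 0.45" --pt "0.07 -0.001 -0.002 0 0 0 0.45" --pt "0.07 -0.001 -0.002 0 0 0 0.45"

```text
time: 30.38
position: [0.5218, -0.2857, 0.1845]
orientation: [0.156, 1.573, -0.146]
force: [0.5, -0.6, 1.2]
grip_width: 0.551
```

Call:
carry_out --pt "0 0 0 0 0 0 0.7" --pt "0 0 0 0 0 0 0.9" --pt "0 0 0 0 0 0 0.9" --pt "0 0 0 0 0 0 0.9"

```text
time: 30.88
position: [0.5215, -0.2864, 0.1853]
orientation: [0.156, 1.572, -0.147]
force: [-3.5, -1.4, 4.1]
grip_width: 0.24
```

Call:
carry_out --pt "0 0 -0.008 0 0 0 0.9" --pt "0 0 -0.016 0 0 0 0.9" --pt "0 0 -0.024 0 0 0 0.9" --pt "0 0 -0.03 0 0 0 0.9" --pt "0 0 -0.032 0 0 0 0.9"

```text
time: 31.5
position: [0.4918, -0.2803, 0.1854]
orientation: [0.155, 1.568, -0.147]
force: [8.3, -1.7, -11.7]
grip_width: 0.239
```

Call:
carry_out --pt "0 0 -0.003 0 0 0 0.9" --pt "0 0 -0.005 0 0 0 0.9" --pt "0 0 -0.005 0 0 0 0.9"

```text
time: 31.88
position: [0.4912, -0.28, 0.1854]
orientation: [0.152, 1.558, -0.148]
force: [12.9, -4.6, -13.9]
grip_width: 0.245
```

Call:
carry_out --pt "0 0 0.001 0 0 0 0.6" --pt "0 0 0.001 0 0 0 0.45" --pt "-0.03 0 0.001 0 0 0 0.4" --pt "-0.08 0 0.001 0 0 0 0.4" --pt "-0.08 0 0.001 0 0 0 0.4"

```text
time: 32.5
position: [0.4927, -0.2813, 0.2691]
orientation: [0.15, 1.552, -0.15]
force: [-0.3, 0.4, -0.3]
grip_width: 0.6
```

Run:
```python
from h import *
o=manip.get_obs(); print(o["position"],o["grip_width"],o["force"]); rk([.0015,.06,.08])
t=cam("top"); s=cam("scene")
print([(np.round(d["extent"]),round(d["score"],2)) for d in manip.search_frame("top","tray_in")[:2]])
cv2.imwrite("pics/u.png",np.hstack([cv2.resize(t[150:290,120:320],None,fx=2,fy=2.8,interpolation=cv2.INTER_CUBIC),cv2.resize(s[150:290,200:350],None,fx=2.6,fy=2.8,interpolation=cv2.INTER_CUBIC)]))
```

```text
[ 0.4927 -0.2813  0.2691] 0.6003125643771933 [-0.2754  0.4219 -0.3151]
row m,deg: [0.0814 0.0595 0.0817] [ 0.2  0.8 -0.1]
[(array([141., 178., 236., 250.]), 0.95), (array([268., 157., 312., 218.]), 0.59)]
```

View pics/u.png

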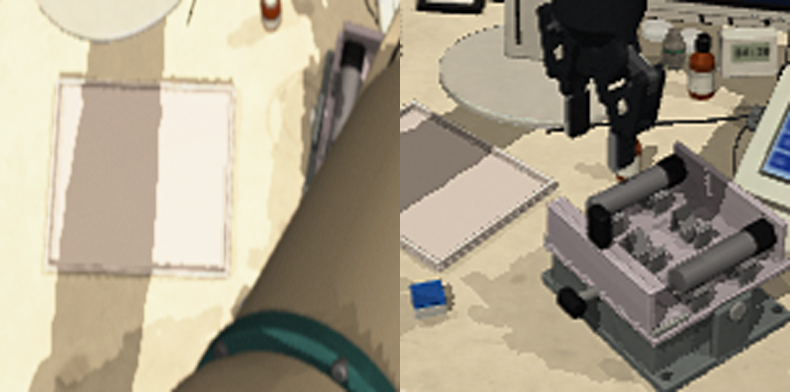

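The tray is still where it was. The gate is open, the deck is level, and both tubes rest in the Vs.

Call:
carry_out --pt "0.0 0.0595 0.08 0 0.8 0 0.4" --pt "0.0 0.0595 0.08 0 0.8 0 0.4" --pt "0.03 0.0595 0.08 0 0.8 0 0.4" --pt "0.05 0.0595 0.08 0 0.8 0 0.4" --pt "0.05 0.0595 0.08 0 0.8 0 0.4"

```text
time: 33.28
position: [0.5789, -0.2357, 0.2125]
orientation: [0.156, 1.581, -0.146]
force: [-0.8, -0.7, 0.3]
grip_width: 0.602
```

Run:
```python
from h import *
o=manip.get_obs(); print(o["position"],o["grip_width"],o["force"]); rk([.0010,.0605,.041])
```

```text
[ 0.5789 -0.2357  0.2125] 0.6022761067471719 [-0.8078 -0.6825  0.2858]
row m,deg: [ 0.0625 -0.0014  0.0073] [ 0.2 -0.9 -0.3]
```

Call:
carry_out --pt "0.015 -0.001 0.0073 0 -0.9 0 0.4" --pt "0.04 -0.001 0.0073 0 -0.9 0 0.4" --pt "0.0615 -0.001 0.0073 0 -0.9 0 0.4" --pt "0.0615 -0.001 0.0073 0 -0.9 0 0.4"

```text
time: 33.78
position: [0.5839, -0.2373, 0.1497]
orientation: [0.155, 1.568, -0.146]
force: [0.6, -0.3, 1.2]
grip_width: 0.598
```

Call:
carry_out --pt "0 0 0 0 0 0 0.7" --pt "0 0 0 0 0 0 0.9" --pt "0 0 0 0 0 0 0.9" --pt "0 0 0 0 0 0 0.9" --pt "-0.015 0 0 0 0 0 0.9"

```text
time: 34.4
position: [0.5834, -0.2369, 0.1646]
orientation: [0.156, 1.57, -0.145]
force: [0.1, -0.0, -0.3]
grip_width: 0.252
```

Call:
carry_out --pt "-0.04 0 0 0 0 0 0.9" --pt "-0.09 0 0 0 0 0 0.9" --pt "-0.12 0 0 0 0 0 0.9" --pt "-0.12 0 0 0 0 0 0.9"

```text
time: 34.9
position: [0.5854, -0.238, 0.2883]
orientation: [0.154, 1.564, -0.146]
force: [-0.6, -0.4, -1.6]
grip_width: 0.254
```

Run:
```python
from h import *
o=manip.get_obs(); print(o["position"],o["grip_width"],o["force"])
t=cam("top"); cam("scene")
print([(np.round(d["extent"]),round(d["score"],2)) for d in manip.search_frame("top","tray_in")[:2]])
print([(np.round(d["extent"]),round(d["score"],2)) for d in manip.search_frame("scene","tube_0")[:3]])
go([.535,.05,.15],-.17+np.pi/2)
```

```text
[ 0.5854 -0.238   0.2883] 0.2540350016589833 [-0.6398 -0.4455 -1.5516]
[(array([145., 176., 184., 205.]), 0.59)]
[(array([304., 231., 346., 254.]), 0.62), (array([272., 154., 314., 181.]), 0.6)]
row m,deg: [ 0.0821  0.2723 -0.1013] [-1.2 -0.4 -0.4]
```

Call:
carry_out --pt "0 0.2723 -0.1013 -1.2 -0.4 0 0.9" --pt "0 0.2723 -0.1013 -1.2 -0.4 0 0.9" --pt "0 0.2723 -0.1013 -1.2 -0.4 0 0.9" --pt "0.03 0.2723 -0.1013 -1.2 -0.4 0 0.9" --pt "0.05 0.2723 -0.1013 -1.2 -0.4 0 0.9"

```text
time: 35.72
position: [0.5348, 0.0529, 0.2355]
orientation: [0.139, 1.566, -0.125]
force: [1.4, -0.1, -1.2]
grip_width: 0.253
```

Run:
```python
from h import *
o=manip.get_obs(); print(o["position"],o["grip_width"],o["force"])
s=cam("scene"); cam("top")
for n in("scene","top"):print([(np.round(d["extent"]),round(d["score"],2)) for d in manip.search_frame(n,"tray_in")[:2]])
go([.535,.05,.027],-.17+np.pi/2)
cv2.imwrite("pics/v.png",cv2.resize(s[120:280,140:360],None,fx=3.2,fy=3.2,interpolation=cv2.INTER_CUBIC))
```

```text
[0.5348 0.0529 0.2355] 0.25258656779638383 [ 1.4165 -0.0578 -1.2386]
[(array([157., 188., 260., 247.]), 0.8), (array([358., 252., 374., 268.]), 0.38)]
[(array([140., 178., 237., 254.]), 0.92), (array([270., 159., 358., 252.]), 0.66)]
row m,deg: [ 0.1536 -0.0013  0.0015] [ 0.1 -0.2 -0.3]
```

View pics/v.png

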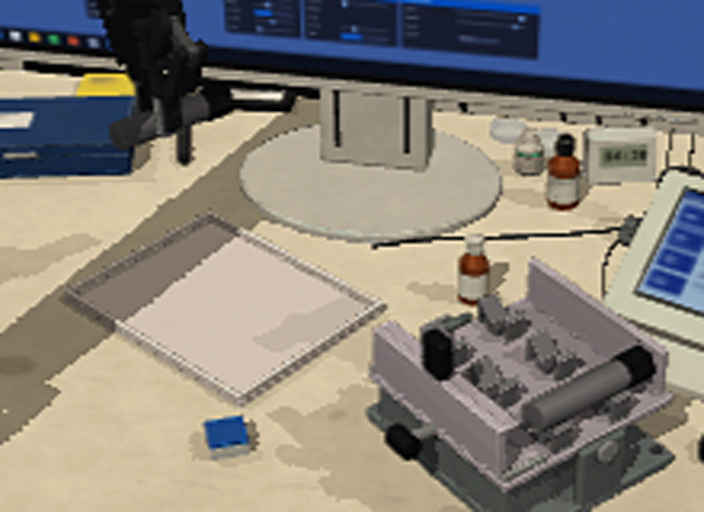

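The tray is unmoved: corners at (66,293), (210,215), (385,307), (240,403). The tube is held over it.

Call:
carry_out --pt "0.05 -0.001 0.0015 0 0 0 0.9" --pt "0.1 -0.001 0.0015 0 0 0 0.9" --pt "0.14 -0.001 0.0015 0 0 0 0.9" --pt "0.153 -0.001 0.0015 0 0 0 0.9" --pt "0.1545 -0.001 0.0015 0 0 0 0.9"

```text
time: 36.55
position: [0.5336, 0.048, 0.0829]
orientation: [0.138, 1.574, -0.131]
force: [-10.4, -2.2, 35.4]
grip_width: 0.255
```

Call:
carry_out --pt "0.0005 0 0 0 0 0 0.9" --pt "0.001 0 0 0 0 0 0.9" --pt "0.001 0 0 0 0 0 0.9"

```text
time: 36.92
position: [0.5348, 0.0466, 0.0831]
orientation: [0.139, 1.571, -0.133]
force: [-0.8, -0.9, 9.8]
grip_width: 0.251
```

Call:
carry_out --pt "0 0 0 0 0 0 0.7" --pt "0 0 0 0 0 0 0.5" --pt "0 0 0 0 0 0 0.4" --pt "-0.03 0 0 0 0 0 0.4" --pt "-0.08 0 0 0 0 0 0.4"

```text
time: 37.55
position: [0.534, 0.0463, 0.1624]
orientation: [0.138, 1.576, -0.133]
force: [1.1, -0.8, 0.2]
grip_width: 0.605
```

Call:
carry_out --pt "-0.11 0 0 0 0 0 0.4" --pt "-0.11 -0.15 0 0 0 0 0.4" --pt "-0.11 -0.3 0.06 0 0 0 0.4" --pt "-0.11 -0.3 0.06 0 0 0 0.4" --pt "-0.11 -0.3 0.06 0 0 0 0.4"

```text
time: 38.17
position: [0.5381, -0.2003, 0.2647]
orientation: [0.138, 1.575, -0.132]
force: [0.6, 0.1, -0.5]
grip_width: 0.601
```

Run:
```python
from h import *
o=manip.get_obs(); print(o["position"],o["grip_width"],o["force"]); rk([.0010,-.06,.09])
```

```text
[ 0.5381 -0.2003  0.2647] 0.6009693894498391 [ 0.6425  0.0508 -0.5216]
row m,deg: [ 0.0649 -0.1497  0.0504] [ 1.3 -0.5 -0.1]
```

Call:
carry_out --pt "0 -0.1497 0.0504 1.3 -0.5 0 0.4" --pt "0 -0.1497 0.0504 1.3 -0.5 0 0.4" --pt "0.03 -0.1497 0.0504 1.3 -0.5 0 0.4" --pt "0.06 -0.1497 0.0504 1.3 -0.5 0 0.4" --pt "0.06 -0.1497 0.0504 1.3 -0.5 0 0.4"

```text
time: 38.8
position: [0.5598, -0.3553, 0.2008]
orientation: [0.158, 1.572, -0.149]
force: [0.2, 0.9, 0.8]
grip_width: 0.601
```

Run:
```python
from h import *
o=manip.get_obs(); print(o["position"],o["grip_width"],o["force"]); rk([.0010,-.0605,.041])
t=cam("top"); tubes("top",t,(146,180,233,245),thr=80); print(t[190:240:8,150:230:10].max(2))
```

```text
[ 0.5598 -0.3553  0.2008] 0.6009959325988266 [0.1742 0.9267 0.8053]
row m,deg: [ 0.0509 -0.0013  0.0022] [-0.  -0.4 -0.3]
[[232 244 245  42 179 184 184 245]
 [239 244 167  12 185 183 183 244]
 [243 244  76 151 183 183 182 244]
 [243 244  86 163 183 186 188 245]
 [244 245  88 164 185 184 239 245]
 [244 170  75 184 184 184 245 245]
 [244 186 185 184 185 184 245 129]]
```

Call:
carry_out --pt "0.01 -0.0013 0.0022 0 0 0 0.4" --pt "0.035 -0.0013 0.0022 0 0 0 0.4" --pt "0.05 -0.0013 0.0022 0 0 0 0.4" --pt "0.05 -0.0013 0.0022 0 0 0 0.4"

```text
time: 39.35
position: [0.5627, -0.3562, 0.152]
orientation: [0.156, 1.57, -0.148]
force: [0.2, -0.2, 1.0]
grip_width: 0.597
```

Call:
carry_out --pt "0 0 0 0 0 0 0.7" --pt "0 0 0 0 0 0 0.9" --pt "0 0 0 0 0 0 0.9" --pt "0 0 0 0 0 0 0.9" --pt "-0.015 0 0 0 0 0 0.9"

```text
time: 39.98
position: [0.562, -0.3559, 0.1665]
orientation: [0.157, 1.572, -0.147]
force: [-0.3, 0.0, -0.2]
grip_width: 0.248
```

Call:
carry_out --pt "-0.04 0 0 0 0 0 0.9" --pt "-0.09 0 0 0 0 0 0.9" --pt "-0.12 0 0 0 0 0 0.9" --pt "-0.12 0 0 0 0 0 0.9"

```text
time: 40.48
position: [0.5638, -0.3578, 0.2901]
orientation: [0.154, 1.566, -0.15]
force: [-0.5, 0.1, -1.3]
grip_width: 0.253
```

Run:
```python
from h import *
o=manip.get_obs(); print(o["position"],o["grip_width"],o["force"])
t=cam("top"); s=cam("scene")
for n in("scene","top"):
    print([(np.round(d["extent"]),round(d["score"],2)) for d in manip.search_frame(n,"tray_in")[:2]])
    print([(np.round(d["extent"]),round(d["score"],2)) for d in manip.search_frame(n,"tube_0")[:2]])
tubes("top",t,(146,180,233,245),thr=110)
cv2.imwrite("pics/w.png",np.hstack([cv2.resize(t[150:290,120:320],None,fx=2,fy=2.8,interpolation=cv2.INTER_CUBIC),cv2.resize(s[150:290,150:300],None,fx=2.6,fy=2.8,interpolation=cv2.INTER_CUBIC)]))
go([.535,-.02,.15],-.17+np.pi/2)
```

```text
[ 0.5638 -0.3578  0.2901] 0.2525660262209713 [-0.5202  0.1031 -1.306 ]
[(array([158., 186., 260., 246.]), 0.69)]
[(array([309., 182., 349., 206.]), 0.86), (array([180., 190., 219., 215.]), 0.65)]
[(array([141., 174., 238., 251.]), 0.95)]
[(array([166., 190., 181., 230.]), 0.71)]
top mid [0.5333 0.0466] yaw -0.175 len 0.107 wid 0.0286
row m,deg: [ 0.084   0.3244 -0.0905] [-1.3 -0.6 -0.4]
```

View pics/w.png

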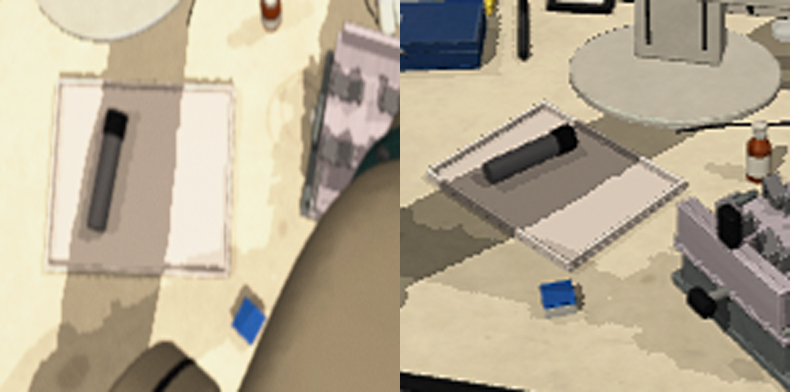

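The first tube lies flat in the tray at (107,170), and the tray is unmoved. The second goes to (0.535, -0.025).

Call:
carry_out --pt "0 0.319 -0.09 -1.3 -0.6 0 0.9" --pt "0 0.319 -0.09 -1.3 -0.6 0 0.9" --pt "0 0.319 -0.09 -1.3 -0.6 0 0.9" --pt "0 0.319 -0.09 -1.3 -0.6 0 0.9" --pt "0 0.319 -0.09 -1.3 -0.6 0 0.9"

```text
time: 41.4
position: [0.5362, -0.0433, 0.2871]
orientation: [0.139, 1.566, -0.129]
force: [1.1, -0.1, 0.4]
grip_width: 0.254
```

Call:
carry_out --pt "0.02 0.02 -0.005 0 0 0 0.9" --pt "0.05 0.02 -0.005 0 0 0 0.9" --pt "0.05 0.02 -0.005 0 0 0 0.9"

```text
time: 41.78
position: [0.5331, -0.0221, 0.235]
orientation: [0.138, 1.572, -0.129]
force: [-0.0, 0.4, 0.1]
grip_width: 0.252
```

Run:
```python
from h import *
o=manip.get_obs(); print(o["position"],o["grip_width"],o["force"])
t=cam("top"); s=cam("scene")
for n in("scene","top"):
    print([(np.round(d["extent"]),round(d["score"],2)) for d in manip.search_frame(n,"tray_in")[:2]])
go([.535,-.025,.030],-.17+np.pi/2)
```

```text
[ 0.5331 -0.0221  0.235 ] 0.25223608742156783 [-0.0235  0.4401  0.1158]
[(array([158., 188., 259., 245.]), 0.75)]
[(array([143., 174., 237., 252.]), 0.82)]
row m,deg: [ 0.1542 -0.0029 -0.0003] [-0.1  0.1 -0.4]
```

Call:
carry_out --pt "0.05 -0.003 0 0 0 -0.4 0.9" --pt "0.1 -0.003 0 0 0 -0.4 0.9" --pt "0.135 -0.003 0 0 0 -0.4 0.9" --pt "0.148 -0.003 0 0 0 -0.4 0.9" --pt "0.15 -0.003 0 0 0 -0.4 0.9"

```text
time: 42.6
position: [0.5358, -0.0255, 0.0884]
orientation: [0.135, 1.564, -0.136]
force: [0.1, -0.0, 0.4]
grip_width: 0.254
```

Call:
carry_out --pt "0.0007 0 0 0 0 0 0.9" --pt "0.0015 0 0 0 0 0 0.9" --pt "0.002 0 0 0 0 0 0.9"

```text
time: 42.98
position: [0.5362, -0.0255, 0.0872]
orientation: [0.135, 1.563, -0.136]
force: [-0.2, 0.5, -1.3]
grip_width: 0.25
```

Call:
carry_out --pt "0.0015 0 0 0 0 0 0.9" --pt "0.003 0 0 0 0 0 0.9" --pt "0.004 0 0 0 0 0 0.9" --pt "0.0045 0 0 0 0 0 0.9"

```text
time: 43.48
position: [0.5365, -0.0255, 0.085]
orientation: [0.135, 1.562, -0.136]
force: [-5.5, 1.0, 26.1]
grip_width: 0.255
```

Call:
carry_out --pt "-0.001 0 0 0 0 0 0.7" --pt "-0.001 0 0 0 0 0 0.5" --pt "-0.001 0 0 0 0 0 0.4" --pt "-0.03 0 0 0 0 0 0.4" --pt "-0.08 0 0 0 0 0 0.4"

```text
time: 44.1
position: [0.5349, -0.0254, 0.164]
orientation: [0.135, 1.567, -0.136]
force: [0.8, 0.5, -0.5]
grip_width: 0.599
```

Call:
carry_out --pt "-0.12 0 0 0 0 0 0.4" --pt "-0.12 0.15 0 0 0 0 0.4" --pt "-0.12 0.3 -0.04 0 0 0 0.4" --pt "-0.12 0.3 -0.04 0 0 0 0.4" --pt "-0.12 0.3 -0.04 0 0 0 0.4"

```text
time: 44.72
position: [0.5463, 0.2199, 0.2755]
orientation: [0.135, 1.567, -0.136]
force: [1.4, 0.7, 0.2]
grip_width: 0.598
```

Run:
```python
from h import *
o=manip.get_obs(); print(o["time"],o["position"],o["grip_width"],o["force"])
t=cam("top"); s=cam("scene")
tubes("top",t,(146,180,233,245),thr=110)
cv2.imwrite("pics/x.png",np.vstack([cv2.resize(t[140:290,120:400],(700,300),interpolation=cv2.INTER_CUBIC),cv2.resize(s[160:300,140:420],(700,300),interpolation=cv2.INTER_CUBIC)]))
```

```text
44.725 [0.5463 0.2199 0.2755] 0.5983925278890121 [1.3546 0.735  0.2447]
```

View pics/x.png

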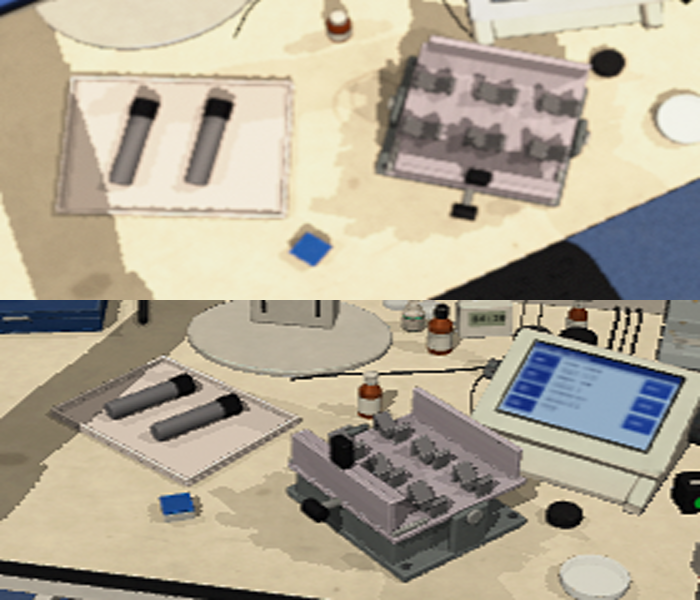

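Both tubes lie flat in the tray at (135,140) and (208,140). The gate is open with its knob at (342,450), the same place as at the start; the deck is level and the bystanders look undisturbed. I let the arm settle and hand in.

Call:
carry_out --pt "0 0 0 0 0 0 0.4" --pt "0 0 0 0 0 0 0.4"

```text
time: 45.08
position: [0.545, 0.2276, 0.2754]
orientation: [0.131, 1.568, -0.122]
force: [0.3, 0.3, 0.5]
grip_width: 0.601
```

```bash
python3 -c "
from workcell import manip
print(manip.finish_job())"
```

```text
the job is handed in; nothing more can be done
None
```

The job is handed in after about 45 s of robot time. Only two tubes were in the tray; I laid them in the two outer Vs with caps at the end stop. I then closed the gate to its stop, raised the deck to about 30° and held it there for 2.5 s. After that I brought the deck back level against its stop, drew the gate back to its open stop and returned both tubes to the tray.

**Last checks:**
- **Pictures:** the final ones show both tubes flat in the tray, the deck level, the gate open, and the dish, dust cap, bottle and box where they stood. I saw no tray displacement at any point.
- **Deck angle:** the 30° comes from how far the handle rose; I did not read the angle directly.
- **Tube centring:** the tube I could measure sat about 2 mm from centre along its V, against the 4 mm allowed. I judged the other one only by eye.
- **Forces:** the highest I saw was about 35 N, when the first tube touched the tray floor on its return.
- **Failed check:** my final numeric tube measurement returned nothing, so the end position of the second tube rests on the pictures.

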